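Pin the auger head to its extension rod and lock the pin

TASK

Lock the auger head to its extension rod: take the lock pin from its wooden block, push it down through the cross hole of the square socket until its head sits fully home, then swing its wire bow down round the side of the socket until the keeper plate snaps over the pin's tip underneath. Work by feel, without forcing the pin, the bow or the socket, and leave the two tins and the sample tube where they stand.

Things in the scene. Friction and masses are not known exactly. Their poses are not given: they have to be found in the camera images.
- socket_hole (a point): Mouth of the 12 mm cross hole in the flat top of the square steel socket, about 118 mm up. z up, y along the rod away from the auger head, x across it. Socket 36 mm wide in x (sides 18 mm either way), 70 mm long, 36 mm high. The hole runs straight down through top wall 8 mm, shank 20 mm, bottom wall 8 mm. Free: 50 mm beside the socket in x, 60 mm below it.
- auger_head: Dark steel bucket, 72 mm across, whose square shank sits in the socket. A spring holds it out so that the shank's own 12 mm hole is about 3 mm out of line with the socket's; the pin's tapered nose draws it into line. So the pin meets up to 18 N when its nose is about 18 mm deep, then drags to the end. Origin: centre of the shank's hole; axes as the rod's.
- extension_rod: Steel rod, 28 mm thick, with the square socket at one end; origin on its axis in the middle of the socket, 18 mm under point socket_hole, same axes. It lies on rubber-faced V-rests that give some millimetres under a push, so the height at which the pin's head comes home is only felt, by the force passing 20 N; 30 N is forcing it.
- cradle: Fixed plywood cradle that carries rod and auger head, base 96 mm wide, 375 mm long, 12 mm high; V-rests under the tube and under the bucket. Origin on the worktop, 118 mm below point socket_hole, same axes.
- pin_block: Fixed wooden block, 52 x 62 x 56 mm high, with a 13 mm hole straight through in which the pin stands at the start, head resting on the block. Origin: centre of its underside.
- lock_pin: Steel lock pin. Origin on its axis at the underside of its head; z up. Below: 10 mm round, nose tapered from 37 to 50 mm down. Above: head bar 13 mm wide (y), 8 mm high, x -24 to +11 mm; then a thumb tab to grip, 14 mm thick in y, 18 mm wide in x, from 8 to 38 mm up. The bow lies on its -x side: to pass round the socket, the pin's y must run along the rod (either way).
- pin_bow (a joint): Angle of the bow (two 4 mm wires, 15 mm apart) about its hinge: axis parallel to the pin's y at x -21, z +5 mm. 0 closed: its straight part hangs down at x -23 mm, z -1 to -36 mm, then turns in under the socket. It grows as the far end swings out and up; at 1.57 it sticks out level to 75 mm from the pin's axis. Starts 1.35 to 1.85, stays where left.
- pin_keeper (a joint): Spring give (0 to 0.009 m) of the sprung keeper plate at the bow's far end; 0 = sprung back. The plate, 19 mm wide with a hole and a turned-down lip, is 56 mm from the hinge. Late in the swing the lip rides over the pin's tip, giving about 4 mm, then snaps back with the tip in its hole. Pushed in on its straight part this takes up to 15 N; 30 N bends it.
- soil_tin: Open dark steel tin of dried soil, 77 mm across, 36 mm high, origin at the centre of its underside. Not to be moved.
- moisture_tin: White lidded moisture tin, 59 mm across, 38 mm high, origin at the centre of its underside. Not to be moved.
- sample_tube: Dark sample tube with a light ring at its top, standing upright behind the cradle, 64 mm across, 154 mm high, origin at the centre of its underside. Not to be moved.
Things that resemble listed ones, but are neither listed nor needed, are in the scene too. There is more than one size of the lock_pin; the one meant has the size given above.

How it is judged (in metres and radians):
On the way, in this order (a step that is already met when the one before it is completed fails the run):
1. the pin is through the socket, its head fully home (z of lock_pin in the frame of socket_hole below 0.0015 m and horizontal distance between lock_pin and socket_hole below 0.003 m), for 0.2 s.
2. the bow is swung right over and the keeper has sprung back over the tip (value of joint pin_bow below 0.1 rad and value of joint pin_keeper below 0.002 m), for 0.2 s.
At the end, for the whole second after the job is handed in: The pin's head is home on the socket (within 1.5 mm), the pin within 3 mm of the hole's centre and at rest; the bow is closed to within 0.1 rad with its keeper sprung back to within 2 mm, holding the pin's tip; tins and sample tube not moved by more than 15 mm (all of step 1 and all of step 2 and linear speed of lock_pin below 0.02 m/s); the robot touches nothing.
It fails at once if the pin is forced: the socket is pressed down more than 10.5 mm into its rubber rests (about 30 N) (z of socket_hole in the frame of cradle below 0.1075 m).
It fails at once if the pin is jammed sideways: more than 85 N in all between pin and socket (contact force between lock_pin and cradle above 85 N).
It fails at once if the bow is forced: more than 30 N on it by the robot (contact force between the fingers and pin_bow above 30 N).
It fails at once if the robot presses on auger or cradle with more than 20 N (contact force between any of the fingers, the arm and cradle above 20 N).
It fails at once if a tin or the sample tube is pushed about (distance of any of soil_tin, moisture_tin, sample_tube from where it was at the start of the episode above 0.015 m).
It also fails if it takes over 54 s, if anything falls off the work surface, if the arm or the gripper's body presses on something with over 40 N, if the wrist force passes 120 N, or if a joint passes its speed limit or range.

ROBOT

A 7-joint arm with a two-finger parallel gripper is mounted at the origin on a cart in front of the work surface, level with it; the furniture and walls round the work are solid. World frame = base frame: x ahead of the robot, y to its left, z up, the work surface at z = 0. Lengths are in mm, angles in rad, forces in N, time in s.
With the tool pointing down it reaches from about 400 to 850 mm from the base axis. Payload 10.4 kg.
Tool frame: the origin (TCP) lies at the very end of the fingers, on their centre line; the grasp point (between the pads) lies 19 mm behind it; z points along the fingers, y is the line along which they close (so a half turn about z gives the same grasp; the last joint's range is limited). The gripper opens to 85 mm and grips with 20 to 120 N. Pads are 22 mm wide; open, the fingers measure 114 mm over their backs; the gripper's body (76 mm by 85 mm) begins 54 mm behind the grasp point. The pads swing forward as they close: fully open they stand 13 mm farther back than shut.
Start: joints at [-1.196, 0.332, -0.065, 1.46, 0.022, 1.35, -0.088], TCP at [242.109, 576.224, 231.338] pointing down, gripper open.
Joint ranges: [-2.6, 2.6], [-0.5, 2.12], [-1.47, 1.34], [0.16, 2.42], [-1.27, 4.41], [0.06, 2.06], [-2.6, 2.6]. Speed limits (rad/s): [2.22, 2.22, 2.79, 2.79, 3.14, 3.14, 3.14].

INTERFACE

Orientations are given as a 3x3 rotation matrix whose columns are the frame's x, y, z axes.
In Python, from rig import read_state, optics, job gives the robot as it stands.
- The arm moves only by the tool step_arm, never from a script. Its argument "rows" is a list of rows, each a list of 5 numbers: the finger opening in mm, from 0 to 85.4, then the shift along the tool's x, y, z in mm, then the turn about the tool's z in degrees. A call has 1 to 20 rows; each row shifts and turns the commanded pose from where the row before left it, along the tool's axes as they then stand; what a row does not reach is not made up. A row lasts 1/8 s, in which the tool goes at most 62.5 mm and 10.7 degrees, less where a joint would pass 70% of its speed; a pose out of reach is approached as far as the arm can. A call with a gripper value outside its range is refused whole. The fingers move at their own pace and stop on an object; "force" is the grip in N (left out, the last holds). Time passes only in rows, so rows that do not move let the fingers close. It gives the time, the measured TCP pose, the force, the opening and the grip force at its end, in the units of the state.
- read_state(): the state, without advancing time (a new reading comes with each control period).
- optics.snapshot(name): name is "scene" or "top" or "wrist"; returns a dict with "color" (400x640x3 uint8, blue, green, red), "range_z" (400x640 float32, mm along the optical axis (not along the pixel's ray), 0 where there is no reading), "camera_matrix" (3x3 intrinsics, pixels), "D" ([k1, k2, p1, p2, k3] as OpenCV has them; the pictures are not rectified), "R" (3x3) and "t" (3): a world point X has camera coordinates R X + t. Camera axes: x right, y down, z forward; pixel columns grow to the right and rows downward; lengths in mm; the calibration is good to about 2 mm. A picture is of the moment at which its call begins.
- job.sign_off(): hands the job in; it is judged then, once.
The state is a dict: "time_s": time; "joints": joint angles; "joint_velocities": joint speeds; "effort": joint torques, N m; "tcp_pos": TCP position; "ee_rot": TCP orientation; "force": force on the tool from outside, world axes, zero at the start; "ft_torque": the same for the moment, N m; "gripper_width": opening from 0.0 (shut) to 1.0 (fully open); "grip_force": force on a finger pad.
Only numpy, scipy, OpenCV 4.12 (cv2) and the standard library are available. Lean on these libraries where they do the work, as an engineer would, in place of code of your own. Each camera call takes 0.05 s, during which the arm holds its last target. There are 200 camera calls.

## Working session

There is one attempt and no reset: what is moved stays moved. The work goes in short steps, Python scripts to look and compute and a tool call to move; the robot and the scene stay as the last step left them, time stands still between calls to the robot, and variables do not carry over. Pictures are saved under pics/ and viewed, at most 10 in all, crops included, and the job is handed in when it is done.

Besides the shell and the picture viewer there is one more tool, called after ">>>" as name([rows], argument=value, ...), one row to a line, values as JSON. step_arm: Moves the arm, as the interface text tells. Its arguments: {"type":"object","properties":{"rows":{"type":"array"},"force":{"type":"number"}},"required":["rows"]}

```bash
ls; mkdir -p pics; cat > h.py <<'E'
import numpy as np, cv2
from rig import read_state, optics, job
def snap(n):
    s=optics.snapshot(n); np.save('last_%s.npy'%n,s,allow_pickle=True); return s
def load(n): return np.load('last_%s.npy'%n,allow_pickle=True).item()
def ray(s,uv):
    p=cv2.undistortPoints(np.array(uv,float).reshape(-1,1,2),np.array(s['camera_matrix']),np.array(s['D'])).reshape(-1,2)
    R=np.array(s['R']);t=np.array(s['t']).ravel()
    return -R.T@t, np.c_[p,np.ones(len(p))]@R   # origin, dirs
def onz(s,uv,z):
    o,d=ray(s,uv); return o+d*((z-o[2])/d[:,2])[:,None]
def cloud(s):
    Z=s['range_z']; h,w=Z.shape; u,v=np.meshgrid(np.arange(w),np.arange(h))
    o,d=ray(s,np.stack([u,v],-1).reshape(-1,2)); return (o+d*Z.reshape(-1,1)).reshape(h,w,3)
E
python3 - <<'E'
from h import *
a=snap('scene');b=snap('top')
cv2.imwrite('pics/a.png',a['color']);cv2.imwrite('pics/b.png',b['color'])
s=read_state();print(s)
for x in(a,b):print(np.array(x['R']),x['t'],-np.array(x['R']).T@np.array(x['t']).ravel(),x['camera_matrix'],x['D'])
E
```

```text
pics
{'time_s': 0.1, 'joints': array([-1.19558701,  0.33278503, -0.06469652,  1.46087334,  0.02157908,
        1.34991607, -0.0885149 ]), 'joint_velocities': array([-0.00062355, -0.00364795,  0.00142285, -0.00346387, -0.00071384,
        0.00068291,  0.00107951]), 'effort': array([ 6.50663133e-04, -6.26742411e+01,  4.84897324e-02, -3.92435718e+01,
        1.63351593e-02,  6.90244007e-03, -4.54294957e-05]), 'tcp_pos': array([241.98879104, 575.87349149, 230.60260557]), 'ee_rot': array([[-9.21910635e-01,  3.87402333e-01, -4.60793383e-04],
       [ 3.87402605e-01,  9.21909853e-01, -1.20208666e-03],
       [-4.08812184e-05, -1.28672904e-03, -9.99999171e-01]]), 'force': array([0.41451888, 1.28240411, 0.06617065]), 'ft_torque': array([-0.02662767, -0.02430401,  0.03412008]), 'grip_force': 0.0, 'gripper_width': 1.0004257351263215}
[[ 0.68054569 -0.73269824  0.00329283]
 [-0.36947753 -0.3470525  -0.86199821]
 [ 0.63272736  0.58541254 -0.50690062]] [-391.26454733  313.18522187  732.31631054] [ -81.36826247 -606.69428705  642.46506193] [[463.16186003   0.         321.88299032]
 [  0.         463.16186003 210.63885324]
 [  0.           0.           1.        ]] [0.01565083 0.         0.         0.         0.        ]
[[-0.00160371 -0.99960805 -0.02794948]
 [-0.98614079  0.00621777 -0.16579407]
 [ 0.16590287  0.02729624 -0.98576425]] [  12.3256314   604.71892955 1169.30383345] [ 402.36690611  -23.35680367 1253.26122276] [[417.46907913   0.         318.00417234]
 [  0.         417.46907913 197.03162622]
 [  0.           0.           1.        ]] [-0.00797031  0.          0.          0.          0.        ]
```

View pics/a.png

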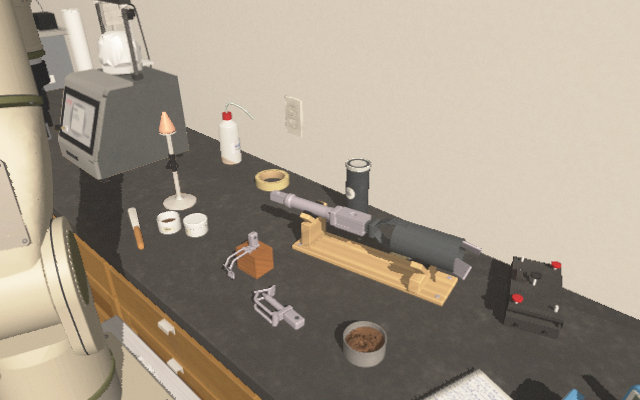

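View pics/b.png

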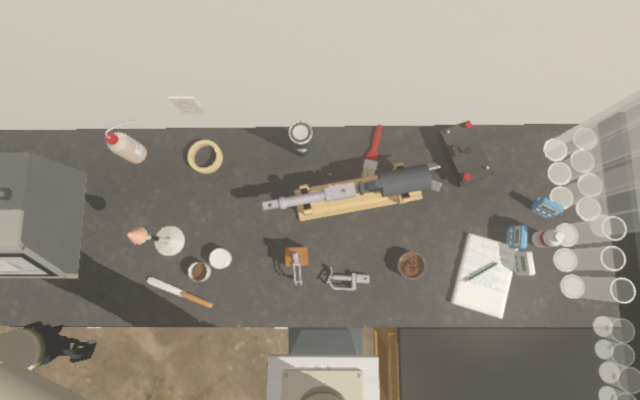

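Candidates: pin in the wooden block, top (297,258) / scene (253,240); and a larger-looking loose pin on the table, top (347,281) / scene (278,306). Moisture tin is at top (220,258), soil tin (411,265), a small decoy tin (199,271), and the tube (300,133). By the description I choose the pin in the block, and check that in a crop.

```bash
python3 - <<'E'
from h import *
a=load('scene');b=load('top')
c1=cv2.resize(b['color'][240:300,265:375],None,fx=7,fy=7,interpolation=cv2.INTER_CUBIC)[:, :770]
c2=cv2.resize(a['color'][225:285,215:285],None,fx=5,fy=5,interpolation=cv2.INTER_CUBIC)
im=np.zeros((580,770,3),np.uint8)
im[:280,:]=cv2.resize(c1,(770,420))[:280] if 0 else cv2.resize(c1,(513,280)) .shape and 0
im[:280,:513]=cv2.resize(c1,(513,280)); im[280:580,:350]=c2
c3=cv2.resize(b['color'][165:215,310:380],None,fx=6,fy=6,interpolation=cv2.INTER_CUBIC)
im[280:580,350:770]=c3
cv2.imwrite('pics/c.png',im)
C=cloud(b)
for y in range(246,290,3): print(y,[tuple(int(q) for q in C[y,x]) for x in range(276,310,4)])
print('rod')
for y in range(178,206,3): print(y,[tuple(int(q) for q in C[y,x]) for x in range(316,372,6)])
E
```

```text
246 [(465, 137, 0), (465, 124, 4), (465, 113, -1), (465, 101, 2), (465, 89, 1), (465, 77, 1), (465, 65, -1), (465, 53, 0), (465, 41, 0)]
249 [(456, 136, 2), (456, 125, -2), (456, 113, 0), (453, 95, 55), (402, -23, 1253), (453, 72, 61), (453, 61, 58), (453, 50, 55), (456, 41, 2)]
252 [(447, 136, 2), (447, 125, -1), (447, 113, 0), (445, 95, 55), (445, 84, 56), (445, 72, 54), (445, 61, 57), (445, 50, 55), (447, 41, 0)]
255 [(438, 137, 0), (438, 125, -1), (438, 114, -8), (436, 95, 54), (437, 84, 52), (435, 69, 94), (436, 61, 59), (436, 50, 53), (438, 41, 5)]
258 [(429, 136, 3), (429, 124, 1), (429, 113, -2), (428, 95, 56), (428, 84, 55), (427, 69, 96), (428, 61, 58), (428, 49, 59), (429, 40, 9)]
261 [(420, 136, 0), (420, 124, 0), (420, 112, 2), (419, 95, 57), (419, 83, 58), (419, 72, 59), (419, 61, 58), (419, 49, 56), (420, 40, 21)]
264 [(412, 136, 0), (412, 125, -3), (412, 113, -5), (411, 95, 56), (411, 83, 57), (411, 71, 66), (411, 60, 67), (411, 49, 54), (411, 40, 25)]
267 [(403, 136, -2), (403, 124, -2), (403, 112, 0), (403, 101, -3), (403, 88, 1), (403, 77, -1), (403, 60, 61), (403,
[... 1971 characters left out ...]
, -127, 12), (622, -145, 9)]
196 [(597, 13, 113), (596, -2, 113), (596, -19, 117), (595, -36, 119), (595, -52, 118), (595, -69, 118), (596, -85, 113), (613, -109, 13), (613, -127, 14), (614, -145, 7)]
199 [(588, 13, 113), (589, -2, 108), (588, -19, 114), (588, -36, 114), (590, -53, 96), (604, -73, 16), (604, -91, 14), (604, -109, 12), (604, -127, 13), (604, -145, 10)]
202 [(596, 17, 10), (595, -1, 13), (595, -19, 12), (596, -37, 6), (595, -55, 13), (595, -73, 11), (595, -91, 12), (595, -109, 12), (595, -127, 10), (595, -145, 10)]
205 [(587, 17, 8), (586, -1, 14), (586, -19, 15), (586, -36, 14), (586, -54, 12), (586, -72, 12), (586, -91, 10), (585, -108, 16), (585, -126, 14), (586, -144, 11)]
```

View pics/c.png

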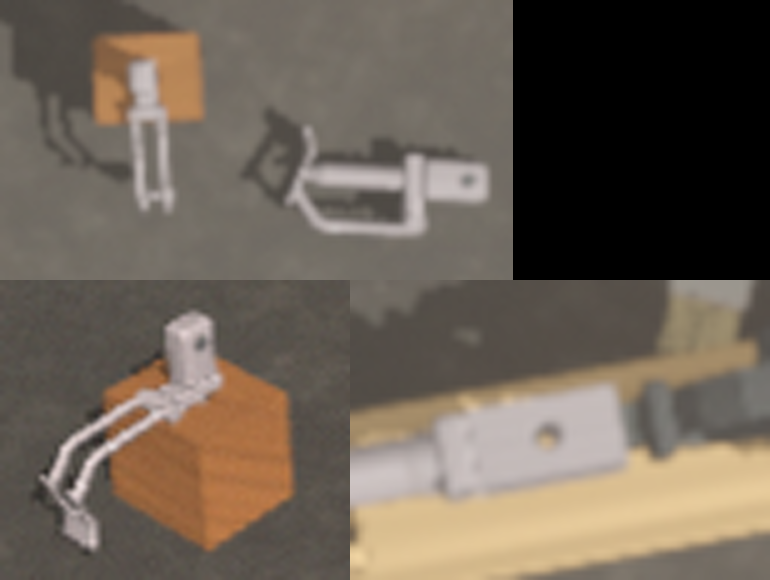

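The crop shows the standing pin with its bow towards the robot, and the loose pin on the table is longer. The tab is at top (297,257) and the hole mouth at about (343,191). Next I measure yaws and the hole from the top view.

```bash
python3 - <<'E'
from h import *
b=load('top');C=cloud(b);col=b['color']
# socket top points
m=(C[...,2]>112)&(C[...,2]<124)&(C[...,0]>570)&(C[...,0]<650)&(C[...,1]<-30)&(C[...,1]>-108)
r=cv2.minAreaRect(C[m][:,:2].astype(np.float32));print('socket',r,C[m].mean(0))
print('hole',onz(b,[[342.9,191.1]],118))
g=col.min(-1).astype(int);print(g[185:198,336:350])
v=b['range_z'];t=(C[...,2]>85)&(C[...,2]<105)&(abs(C[...,0]-430)<30)&(abs(C[...,1]-70)<30);print(C[t].mean(0),t.sum())
# rod direction: all high steel pts from tube to socket
m=(C[...,2]>112)&(C[...,0]>560)&(C[...,0]<650)&(C[...,1]>-108)&(C[...,1]<150)
p=C[m][:,:2];u=np.linalg.svd(p-p.mean(0))[2][0] if len(p)<5000 else 0;print(u,np.degrees(np.arctan2(u[1],u[0])))
E
```

```text
socket ((611.470703125, -67.86270904541016), (36.28325653076172, 82.53852844238281), 10.75354290008545) [610.0688444  -63.06151542 117.63606953]
hole [[609.60167042 -60.70307648 118.        ]]
[[167 168 171 176 180 181 182 184 184 185 186 186 186 186]
 [182 184 183 184 185 185 186 186 186 186 186 186 186 185]
 [185 185 185 185 185 185 184 183 183 184 185 185 185 186]
 [184 184 184 185 186 182 171 167 172 180 185 185 185 186]
 [185 185 184 186 182 163 137 132 146 170 184 185 185 185]
 [186 185 185 185 171 138 118 117 128 161 182 184 185 185]
 [183 184 183 184 168 141 135 132 136 164 184 186 186 186]
 [183 183 184 184 176 161 150 148 158 176 186 187 186 186]
 [185 185 185 185 183 178 171 169 178 184 186 186 185 185]
 [186 186 185 185 185 184 184 184 185 186 186 185 185 186]
 [184 184 185 184 184 185 185 185 186 186 185 185 184 182]
 [184 184 185 184 185 184 184 181 180 179 177 175 173 169]
 [185 184 181 179 178 177 173 169 166 165 161 159 158 156]]
[431.56623857  72.19926458  93.52033678] 31
[ 0.17553299 -0.98447355] -79.89032349908459
```

>>> step_arm([
  [85,0,0,0,-8],
  [85,0,0,0,-8],
  [85,0,0,0,-7],
  [85,-19,-51,0,0],
  [85,-19,-51,0,0],
  [85,-19,-51,0,0],
  [85,-19,-51,0,0],
  [85,-19,-51,0,0],
  [85,-19,-51,0,0],
  [85,-19,-51,0,0],
  [85,-19,-51,0,0],
  [85,-19,-51,0,0],
  [85,-19,-46,0,0],
  [85,0,0,0,0],
  [85,0,0,0,0],
])

```text
time_s: 1.98
tcp_pos: [433.6, 72.5, 231.1]
ee_rot: [[-1.0, -0.004, -0.001], [-0.004, 1.0, 0.0], [0.001, 0.0, -1.0]]
force: [-0.2, 0.1, 0.2]
gripper_width: 0.994
grip_force: 0.0
```

```bash
python3 - <<'E'
from h import *
w=snap('wrist');cv2.imwrite('pics/w.png',w['color'])
print(np.array(w['R']),-np.array(w['R']).T@np.array(w['t']).ravel(),w['camera_matrix'],w['D'])
C=cloud(w)
t=(C[...,2]>85)&(C[...,2]<105)&(abs(C[...,0]-430)<30)&(abs(C[...,1]-70)<30);print(C[t].mean(0),t.sum())
v,u=np.nonzero(t);print(u.min(),u.max(),v.min(),v.max(),cv2.minAreaRect(C[t][:,:2].astype(np.float32)))
E
```

```text
[[-3.10271137e-03  9.99995183e-01  8.36109374e-05]
 [ 9.52434046e-01  2.92966323e-03  3.04730710e-01]
 [ 3.04728997e-01  1.02512534e-03 -9.52438548e-01]] [355.53863429  71.2356446  373.76067505] [[358.01282071   0.         320.69848045]
 [  0.         358.01282071 199.85127635]
 [  0.           0.           1.        ]] [-0.02963521  0.          0.          0.          0.        ]
[430.81532662  71.77043772  93.08198038] 372
312 330 171 194 ((431.8211975097656, 71.80564880371094), (17.998701095581055, 13.97446060180664), 4.876452445983887)
```

View pics/w.png

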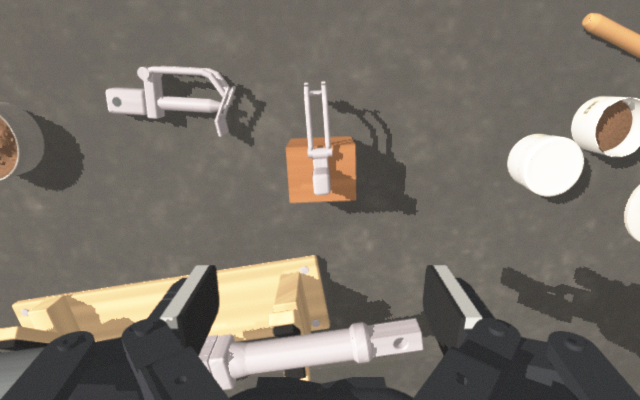

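The wrist view shows the tab at (321,176) with its bow pointing up the image. The measured size is 18×14 mm, centred at (431.8, 71.8), yaw about 4.9°. That is the right pin, so I go down and grip.

>>> step_arm([
  [60,1.8,-0.7,30,-4.7],
  [50,0,0,35,0],
  [40,0,0,35,0],
  [40,0,0,30,0],
  [40,0,0,20,0],
  [40,0,0,10,0],
  [40,0,0,4,0],
  [40,0,0,0,0],
  [40,0,0,0,0],
])

```text
time_s: 3.15
tcp_pos: [432.6, 71.5, 67.9]
ee_rot: [[-0.996, -0.086, 0.001], [-0.086, 0.996, 0.001], [-0.001, 0.001, -1.0]]
force: [0.1, -0.0, 0.2]
gripper_width: 0.466
grip_force: 0.0
```

>>> step_arm([
  [0,0,0,0,0],
  [0,0,0,0,0],
  [0,0,0,0,0],
  [0,0,0,0,0],
  [0,0,0,0,0],
  [0,0,0,0,0],
], force=100)

```text
time_s: 3.9
tcp_pos: [432.5, 71.3, 67.7]
ee_rot: [[-0.996, -0.085, 0.001], [-0.085, 0.996, 0.0], [-0.001, 0.0, -1.0]]
force: [-1.8, -0.4, 6.2]
gripper_width: 0.141
grip_force: 97.6
```

>>> step_arm([
  [0,0,0,-5,0],
  [0,0,0,-20,0],
  [0,0,0,-35,0],
  [0,0,0,-35,0],
  [0,0,0,-30,0],
  [0,0,0,-20,0],
  [0,0,0,0,0],
  [0,0,0,0,0],
])

```text
time_s: 4.9
tcp_pos: [431.6, 71.0, 211.3]
ee_rot: [[-0.996, -0.085, -0.001], [-0.085, 0.996, -0.0], [0.001, -0.0, -1.0]]
force: [-0.3, 0.1, -2.2]
gripper_width: 0.146
grip_force: 98.3
```

>>> step_arm([
  [0,0,0,0,-5.5],
  [0,-10,-20,0,0],
  [0,-17,-33,0,0],
  [0,-17,-33,0,0],
  [0,-17,-33,0,0],
  [0,-14,-27,0,0],
  [0,0,0,0,0],
  [0,0,0,0,0],
  [0,0,0,0,0],
])

```text
time_s: 6.02
tcp_pos: [531.8, -57.8, 211.9]
ee_rot: [[-0.983, -0.182, -0.001], [-0.182, 0.983, 0.001], [0.001, 0.001, -1.0]]
force: [0.2, 0.5, -2.1]
gripper_width: 0.142
grip_force: 98.4
```

```bash
python3 - <<'E'
from h import *
w=snap('wrist');im=w['color'].copy()
s=read_state();print(s['tcp_pos'],s['ee_rot'].round(4).tolist(),s['force'])
p=cv2.projectPoints(np.array([[611.5,-60,118.]]),cv2.Rodrigues(np.array(w['R']))[0],np.array(w['t'],float),np.array(w['camera_matrix']),np.array(w['D']))[0].ravel();print(p)
C=cloud(w);m=(C[...,2]>114)&(C[...,2]<122)&(abs(C[...,0]-611)<30)&(abs(C[...,1]+62)<50);print(m.sum(),C[m].mean(0),cv2.minAreaRect(C[m][:,:2].astype(np.float32)))
u,v=p.astype(int);print(C[v-10:v+11:4,u-16:u+17:4,2].astype(int))
big=cv2.resize(im,(800,500));cv2.imwrite('pics/w2.png',big)
E
```

```text
[531.90095763 -57.90445468 212.10957095] [[-0.9833, -0.1819, -0.0003], [-0.1819, 0.9833, 0.0006], [0.0002, 0.0006, -1.0]] [ 0.65941877 -1.33806191 -1.17491685]
[300.21925496 300.19529168]
569 [611.30821301 -97.329516   117.4132567 ] ((612.4246826171875, -72.41561126708984), (35.0845832824707, 81.0029296875), 5.909630298614502)
[[246 247 247 247 246 239 237 237 237]
 [251 249 249 354 249 239 238 238 238]
 [254 252 254 249 248 240 238 238 237]
 [257 256 255 248 248 239 237 238 237]
 [257 258 258 251 249 240 237 237 238]
 [260 260 261 253 249 241 238 238 237]]
```

View pics/w2.png

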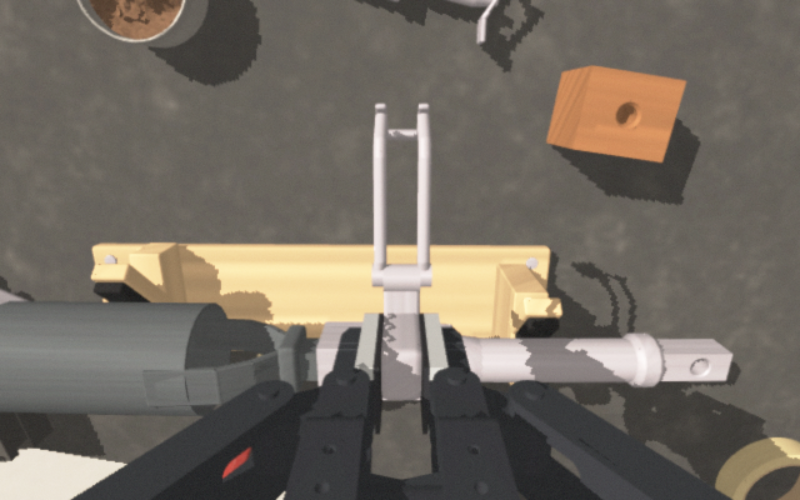

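The view shows the pin held squarely and the bow parallel to tool x. The pin hides the hole, so I go past to the side and look at it.

>>> step_arm([
  [0,-25,8,0,0],
  [0,-30,10,0,0],
  [0,-25,7,0,0],
  [0,0,0,0,0],
  [0,0,0,0,0],
  [0,0,0,0,0],
])

```text
time_s: 6.82
tcp_pos: [605.9, -20.3, 212.6]
ee_rot: [[-0.984, -0.18, 0.0], [-0.18, 0.984, 0.0], [-0.0, 0.0, -1.0]]
force: [0.0, 0.2, -1.8]
gripper_width: 0.141
grip_force: 98.4
```

```bash
python3 - <<'E'
from h import *
w=snap('wrist');im=w['color']
s=read_state();print(s['tcp_pos'],s['ee_rot'].round(4).tolist(),s['force'])
P=np.array([[611.5,-60,118.],s['tcp_pos']])
p=cv2.projectPoints(P,cv2.Rodrigues(np.array(w['R']))[0],np.array(w['t'],float),np.array(w['camera_matrix']),np.array(w['D']))[0].reshape(-1,2);print(p)
u,v=p[0].astype(int)
c=im[v-50:v+50,u-70:u+70];cv2.imwrite('pics/w3.png',np.vstack([cv2.resize(im,(640,400))[:, :560],cv2.resize(c,(560,200*2))[:180+220]])[:600] if 0 else cv2.resize(c,(700,500)))
print(u,v);g=im.max(-1);print(g[v-14:v+15:2,u-20:u+21:2])
C=cloud(w);m=(C[...,2]>113)&(C[...,2]<123)&(abs(C[...,0]-611)<30)&(abs(C[...,1]+62)<50);print(m.sum(),C[m].mean(0),cv2.minAreaRect(C[m][:,:2].astype(np.float32)))
E
```

```text
[605.98781035 -20.2074974  212.59003367] [[-0.9837, -0.18, 0.0003], [-0.18, 0.9837, 0.0004], [-0.0004, 0.0003, -1.0]] [-0.04426419 -0.11314235 -1.77194843]
[[264.58079989 200.73397274]
 [323.02331236 269.55139237]]
264 200
[[226 227 227 227 228 228 229 227 228 229 227 226 226 227 227 227 228 227
  227 227 226]
 [228 228 228 228 227 227 227 229 227 229 227 227 228 228 229 227 227 227
  227 228 229]
 [228 228 230 228 228 229 228 224 202 183 178 200 224 228 228 227 228 227
  227 227 227]
 [232 231 231 231 231 232 214 153 142 139 131 142 197 219 230 231 232 232
  232 232 229]
 [226 229 230 228 229 221 147 137 143 139 136 131 132 140 222 229 228 228
  228 231 229]
 [227 226 227 227 226 179 127 110 120 121 118 119 116  91 180 225 226 225
  225 224 225]
 [223 225 224 223 221 155 121  81  74  72  69  72  69  97 144 229 223 225
  223 224 222]
 [226 225 225 225 221 156 128 104  73  70  66  68  66 108 142 237 223 224
  225 224 224]
 [229 228 228 228 229 183 142 120  97  74  71  69  69 113 212 242 228 228
  227 229 225]
 [228 228 228 230 228 213 173 147 126 114  98 101 140 205 245 236 228 228
  227 227 227]
 [230 229 230 229 230 230 208 195 179 166 184 204 229 247 248 232 228 229
  230 229 230]
 [228 228 229 229 230 228 229 219 220 225 231 239 247 245 214 224 229 228
  230 229 229]
 [226 226 224 223 226 224 226 225 224 226 229 234 231 225 223 225 223 225
  225 225 224]
 [227 227 227 227 227 226 227 226 227 226 227 226 226 227 224 227 225 224
  225 224 227]
 [229 227 228 229 229 228 228 227 228 229 228 227 229 227 225 226 227 228
  226 225 226]]
5412 [609.2641782  -62.0382516  117.73516534] ((611.16845703125, -63.91392135620117), (36.6607666015625, 103.15982818603516), 9.800863265991211)
```

View pics/w3.png

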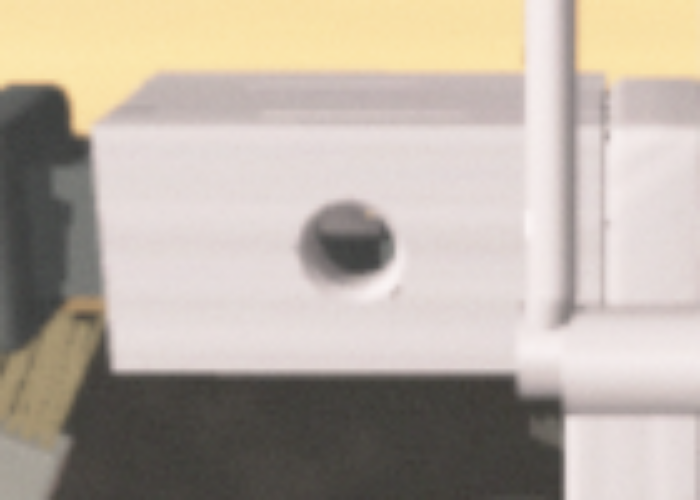

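The crop shows the hole mouth centred at wrist pixel (264.0,199.8), with the bow wire to its right. That puts the hole at about (611.0, −60.4). I move over it and down to just above the mouth.

>>> step_arm([
  [0,0.8,-15,0,0],
  [0,1,-20,0,0],
  [0,0,-5.7,0,0],
  [0,0,0,0,0],
  [0,0,0,15,0],
  [0,0,0,14,0],
  [0,0,0,0,0],
  [0,0,0,0,0],
])

```text
time_s: 7.88
tcp_pos: [612.1, -60.0, 183.3]
ee_rot: [[-0.984, -0.181, -0.0], [-0.181, 0.984, -0.0], [0.0, -0.0, -1.0]]
force: [0.4, 1.0, -2.1]
gripper_width: 0.146
grip_force: 98.4
```

```bash
python3 - <<'E'
from h import *
s=read_state();print(s['tcp_pos'],s['ee_rot'].round(4).tolist(),s['force'])
a=snap('scene');cv2.imwrite('pics/s.png',cv2.resize(a['color'][170:270,270:400],(780,600),interpolation=cv2.INTER_CUBIC))
E
```

```text
[612.08401551 -60.03627947 183.29407933] [[-0.9835, -0.1809, -0.0], [-0.1809, 0.9835, -0.0], [0.0, -0.0, -1.0]] [ 0.44092636  0.95842203 -2.10091221]
```

View pics/s.png

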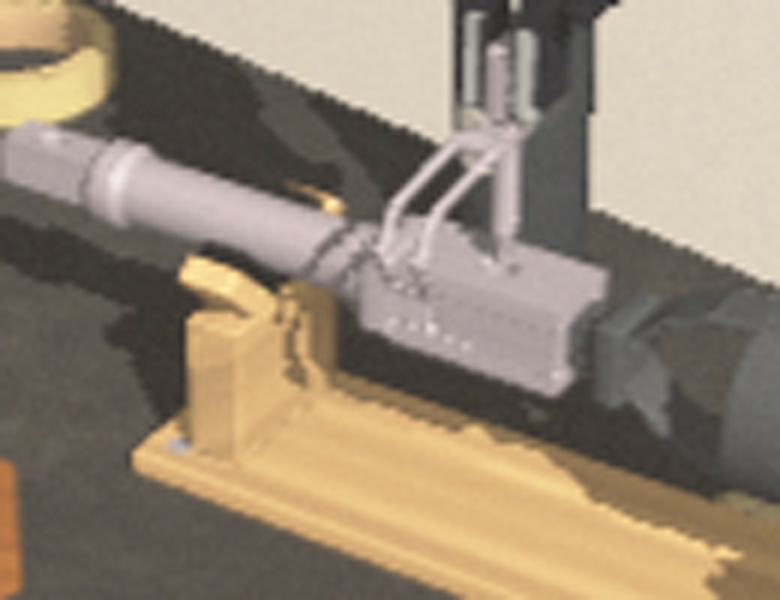

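The picture shows the pin's tip just above the hole mouth at (508,265). I trim slightly and enter.

>>> step_arm([
  [0,0.6,-0.4,0,0],
  [0,0,0,3,0],
  [0,0,0,3,0],
  [0,0,0,3,0],
  [0,0,0,2,0],
  [0,0,0,0,0],
])

```text
time_s: 8.68
tcp_pos: [611.4, -60.6, 172.1]
ee_rot: [[-0.984, -0.181, -0.0], [-0.181, 0.984, 0.0], [0.0, 0.0, -1.0]]
force: [-0.3, 0.0, -1.7]
gripper_width: 0.145
grip_force: 98.4
```

>>> step_arm([
  [0,0,0,2,0],
  [0,0,0,2,0],
  [0,0,0,2,0],
  [0,0,0,0,0],
])

```text
time_s: 9.18
tcp_pos: [611.4, -60.7, 166.1]
ee_rot: [[-0.984, -0.181, -0.0], [-0.181, 0.984, 0.0], [0.0, 0.0, -1.0]]
force: [0.4, -0.2, -1.0]
gripper_width: 0.142
grip_force: 98.4
```

>>> step_arm([
  [0,0,0,2,0],
  [0,0,0,2,0],
  [0,0,0,0,0],
])

```text
time_s: 9.55
tcp_pos: [611.4, -60.7, 162.1]
ee_rot: [[-0.984, -0.181, -0.0], [-0.181, 0.984, 0.0], [0.0, 0.0, -1.0]]
force: [-1.0, -0.5, -1.1]
gripper_width: 0.142
grip_force: 98.4
```

>>> step_arm([
  [0,0,0,2,0],
  [0,0,0,2,0],
  [0,0,0,0,0],
])

```text
time_s: 9.93
tcp_pos: [611.6, -60.8, 158.5]
ee_rot: [[-0.984, -0.181, 0.0], [-0.181, 0.984, 0.0], [-0.0, 0.0, -1.0]]
force: [-2.2, 0.4, 3.7]
gripper_width: 0.142
grip_force: 99.0
```

>>> step_arm([
  [0,0,0,2,0],
  [0,0,0,2,0],
  [0,0,0,0,0],
])

```text
time_s: 10.3
tcp_pos: [611.5, -60.9, 154.7]
ee_rot: [[-0.984, -0.18, 0.0], [-0.18, 0.984, -0.0], [-0.0, -0.0, -1.0]]
force: [-4.1, -0.0, 5.0]
gripper_width: 0.141
grip_force: 99.3
```

>>> step_arm([
  [0,0.4,0,2,0],
  [0,0,0,2,0],
  [0,0,0,0,0],
])

```text
time_s: 10.68
tcp_pos: [611.6, -60.9, 151.6]
ee_rot: [[-0.984, -0.181, 0.001], [-0.181, 0.984, 0.0], [-0.001, -0.0, -1.0]]
force: [-5.1, 0.3, 12.6]
gripper_width: 0.142
grip_force: 100.1
```

>>> step_arm([
  [0,0,0,2,0],
  [0,0,0,2,0],
  [0,0,0,0,0],
])

```text
time_s: 11.05
tcp_pos: [611.6, -60.9, 147.7]
ee_rot: [[-0.984, -0.181, 0.001], [-0.181, 0.984, 0.0], [-0.002, 0.0, -1.0]]
force: [-5.4, 0.7, 13.0]
gripper_width: 0.141
grip_force: 100.4
```

>>> step_arm([
  [0,0,0,2,0],
  [0,0,0,2,0],
  [0,0,0,0,0],
])

```text
time_s: 11.42
tcp_pos: [611.6, -60.9, 143.7]
ee_rot: [[-0.984, -0.181, 0.001], [-0.181, 0.984, 0.0], [-0.001, 0.0, -1.0]]
force: [-5.1, -0.3, 13.0]
gripper_width: 0.142
grip_force: 100.5
```

>>> step_arm([
  [0,0,0,2,0],
  [0,0,0,2,0],
  [0,0,0,2,0],
  [0,0,0,0,0],
])

```text
time_s: 11.92
tcp_pos: [611.6, -60.9, 137.7]
ee_rot: [[-0.984, -0.181, 0.001], [-0.181, 0.984, 0.0], [-0.001, 0.0, -1.0]]
force: [-5.3, 0.8, 13.8]
gripper_width: 0.145
grip_force: 100.5
```

>>> step_arm([
  [0,0.3,0,2,0],
  [0,0,0,2,0],
  [0,0,0,0,0],
])

```text
time_s: 12.3
tcp_pos: [611.5, -60.9, 133.8]
ee_rot: [[-0.984, -0.181, 0.002], [-0.181, 0.984, 0.0], [-0.002, 0.0, -1.0]]
force: [-6.0, 0.7, 14.2]
gripper_width: 0.14
grip_force: 100.6
```

>>> step_arm([
  [0,0,0,2,0],
  [0,0,0,1,0],
  [0,0,0,0,0],
])

```text
time_s: 12.68
tcp_pos: [611.5, -60.9, 130.8]
ee_rot: [[-0.984, -0.181, 0.002], [-0.181, 0.984, 0.0], [-0.002, 0.0, -1.0]]
force: [-5.7, 0.3, 14.5]
gripper_width: 0.142
grip_force: 100.6
```

>>> step_arm([
  [0,0,0,1,0],
  [0,0,0,1,0],
  [0,0,0,0,0],
])

```text
time_s: 13.05
tcp_pos: [611.4, -60.9, 128.8]
ee_rot: [[-0.984, -0.181, 0.002], [-0.181, 0.984, 0.0], [-0.002, 0.0, -1.0]]
force: [-5.5, 0.8, 14.5]
gripper_width: 0.141
grip_force: 100.6
```

>>> step_arm([
  [0,0,0,1,0],
  [0,0,0,1,0],
  [0,0,0,0,0],
])

```text
time_s: 13.42
tcp_pos: [611.5, -60.8, 126.9]
ee_rot: [[-0.984, -0.181, 0.002], [-0.181, 0.984, 0.001], [-0.002, 0.0, -1.0]]
force: [-5.3, 0.6, 13.9]
gripper_width: 0.14
grip_force: 100.6
```

>>> step_arm([
  [0,0,0,1,0],
  [0,0,0,1,0],
  [0,0,0,0,0],
])

```text
time_s: 13.8
tcp_pos: [611.4, -60.9, 124.9]
ee_rot: [[-0.984, -0.181, 0.002], [-0.181, 0.984, 0.001], [-0.002, 0.0, -1.0]]
force: [-4.6, 0.9, 13.4]
gripper_width: 0.143
grip_force: 100.6
```

>>> step_arm([
  [0,0,0,1,0],
  [0,0,0,0,0],
])

```text
time_s: 14.05
tcp_pos: [611.5, -60.8, 124.0]
ee_rot: [[-0.984, -0.181, 0.002], [-0.181, 0.984, 0.001], [-0.002, 0.0, -1.0]]
force: [-4.7, 1.2, 15.2]
gripper_width: 0.144
grip_force: 100.9
```

Force starts rising, so contact is likely.

>>> step_arm([
  [0,0,0,1,0],
  [0,0,0,0,0],
])

```text
time_s: 14.3
tcp_pos: [611.5, -60.8, 123.2]
ee_rot: [[-0.984, -0.181, 0.002], [-0.181, 0.984, 0.001], [-0.002, 0.0, -1.0]]
force: [-6.6, 0.4, 18.0]
gripper_width: 0.144
grip_force: 100.9
```

>>> step_arm([
  [0,0,0,1,0],
  [0,0,0,0,0],
])

```text
time_s: 14.55
tcp_pos: [611.5, -60.9, 122.5]
ee_rot: [[-0.984, -0.181, 0.002], [-0.181, 0.984, 0.001], [-0.002, 0.0, -1.0]]
force: [-8.2, 1.6, 20.9]
gripper_width: 0.143
grip_force: 101.2
```

>>> step_arm([
  [0,0,0,0.5,0],
  [0,0,0,0,0],
  [0,0,0,0,0],
])

```text
time_s: 14.92
tcp_pos: [611.5, -60.8, 122.1]
ee_rot: [[-0.984, -0.181, 0.002], [-0.181, 0.984, 0.001], [-0.002, 0.0, -1.0]]
force: [-7.5, 1.1, 21.8]
gripper_width: 0.142
grip_force: 101.3
```

>>> step_arm([
  [0,0,0,-1,0],
  [0,0,0,-1,0],
  [0,0,0,-1,0],
  [0,0,0,0,0],
])

```text
time_s: 15.42
tcp_pos: [611.5, -60.8, 124.5]
ee_rot: [[-0.984, -0.181, 0.002], [-0.181, 0.984, 0.001], [-0.002, 0.0, -1.0]]
force: [-4.8, 0.9, 14.6]
gripper_width: 0.138
grip_force: 100.9
```

>>> step_arm([
  [0,0,0,-1,0],
  [0,0,0,-1,0],
  [0,0,0,-1,0],
  [0,0,0,0,0],
])

```text
time_s: 15.92
tcp_pos: [611.4, -60.9, 126.8]
ee_rot: [[-0.984, -0.181, 0.002], [-0.181, 0.984, 0.0], [-0.002, -0.0, -1.0]]
force: [-2.8, -0.6, 8.5]
gripper_width: 0.142
grip_force: 100.0
```

>>> step_arm([
  [30,0,0,0,0],
  [30,0,0,0,0],
  [30,0,0,0,0],
  [30,0,0,0,0],
])

```text
time_s: 16.42
tcp_pos: [610.8, -60.8, 125.6]
ee_rot: [[-0.984, -0.181, -0.0], [-0.181, 0.984, -0.0], [0.0, 0.0, -1.0]]
force: [-0.5, 0.4, -0.9]
gripper_width: 0.348
grip_force: 0.0
```

>>> step_arm([
  [34,0,0,-15,0],
  [34,0,0,-40,0],
  [34,0,0,-40,0],
  [20,0,0,-15,0],
  [0,0,0,0,0],
  [0,0,0,0,0],
])

```text
time_s: 17.18
tcp_pos: [610.2, -60.6, 234.5]
ee_rot: [[-0.984, -0.181, -0.002], [-0.181, 0.984, 0.0], [0.002, 0.0, -1.0]]
force: [-0.5, 1.0, -0.8]
gripper_width: -0.002
grip_force: 0.0
```

```bash
python3 - <<'E'
from h import *
s=read_state();print(s['tcp_pos'],s['force'],s['gripper_width'])
w=snap('wrist');a=snap('scene')
im=np.vstack([cv2.resize(w['color'][90:320,160:460],(600,460))[:350],0*w['color'][:0,:600]]) 
c=cv2.resize(a['color'][185:245,310:390],(333,250),interpolation=cv2.INTER_CUBIC)
o=np.zeros((600,600,3),np.uint8);o[:350]=im;o[350:,:333]=c;cv2.imwrite('pics/k.png',o)
C=cloud(w)
Hp=np.array([611.0,-60.4]);ex=np.array([.984,.18]);ey=np.array([-.18,.984])
L=np.stack([(C[...,:2]-Hp)@ex,(C[...,:2]-Hp)@ey],-1)
def z(x0,x1,y0,y1,z0,z1):
    m=(L[...,0]>x0)&(L[...,0]<x1)&(L[...,1]>y0)&(L[...,1]<y1)&(C[...,2]>z0)&(C[...,2]<z1);return m.sum(),np.median(C[m],0).round(1) if m.any() else 0
print('socket',z(-15,15,15,40,100,130),z(-15,15,-40,-15,100,130));print('head',z(-16,-11,-6,6,118,140));print('tab',z(-9,9,-7,7,140,175))
m=(abs(L[...,0])<14)&(abs(L[...,1])<12)&(C[...,2]>145)&(C[...,2]<175)
if m.any(): print(cv2.minAreaRect(C[m][:,:2].astype(np.float32)))
m=(L[...,0]<-22)&(L[...,0]>-90)&(abs(L[...,1])<14)&(C[...,2]>60)
for lo in range(-85,-20,7):
    k=m&(L[...,0]>=lo)&(L[...,0]<lo+7); print(lo,k.sum(),np.median(C[k][:,2]).round(1) if k.any() else '',np.percentile(L[k][:,1],[2,98]).round(1) if k.any() else '')
E
```

```text
[610.24235386 -60.64322384 234.52395721] [-0.53277246  0.95256789 -0.80571175] -0.002189564041935384
socket (np.int64(1252), array([605.7, -33.5, 117.9])) (np.int64(1140), array([615.3, -86.2, 117.8]))
head (np.int64(106), array([597.9, -63.2, 125.8]))
tab (np.int64(509), array([609.1, -61.5, 155.5]))
((610.4100341796875, -62.053855895996094), (17.311920166015625, 13.477909088134766), 10.151412963867188)
-85 1010 377.3 [-1.1 -1.1]
-78 113 107.3 [-10.3   7.9]
-71 203 115.3 [-10.7   8.4]
-64 135 120.9 [-10.7   8.3]
-57 133 122.2 [-10.7   8.3]
-50 136 123.2 [-10.7   8.4]
-43 124 124.4 [-10.8   8.4]
-36 120 125.3 [-10.8   7.7]
-29 222 126.2 [-11.5   8.5]
-22 0
```

View pics/k.png

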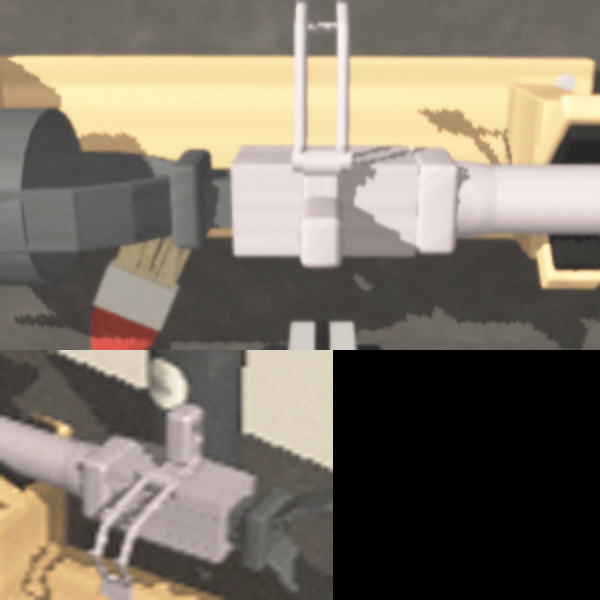

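Head top minus socket top is 7.9 mm, so the head is home, and the bow stands at about 1.45 rad on the robot side. In the crop it runs from (322,160) up to (322,5). I set the fingers about 8 mm apart so one pad tip sits on each wire, and move over the bow.

>>> step_arm([
  [6,20,-0.6,0,0],
  [6,27,-0.6,0,0],
  [6,0,0,35,0],
  [6,0,0,35,0],
  [6,0,0,20,0],
  [6,0,0,0,0],
  [6,0,0,0,0],
])

```text
time_s: 18.15
tcp_pos: [565.1, -70.6, 146.4]
ee_rot: [[-0.984, -0.181, 0.0], [-0.181, 0.984, -0.0], [-0.0, -0.0, -1.0]]
force: [-0.2, 0.3, 0.4]
gripper_width: 0.071
grip_force: 0.0
```

```bash
python3 - <<'E'
from h import *
s=read_state();print(s['tcp_pos'],s['force'],s['gripper_width'])
w=snap('wrist')
cv2.imwrite('pics/m.png',cv2.resize(w['color'][60:340,140:500],(720,560)))
E
```

```text
[565.08327992 -70.56088252 146.35839785] [-0.16053706  0.30976411  0.35076513] 0.07073225152902199
```

View pics/m.png

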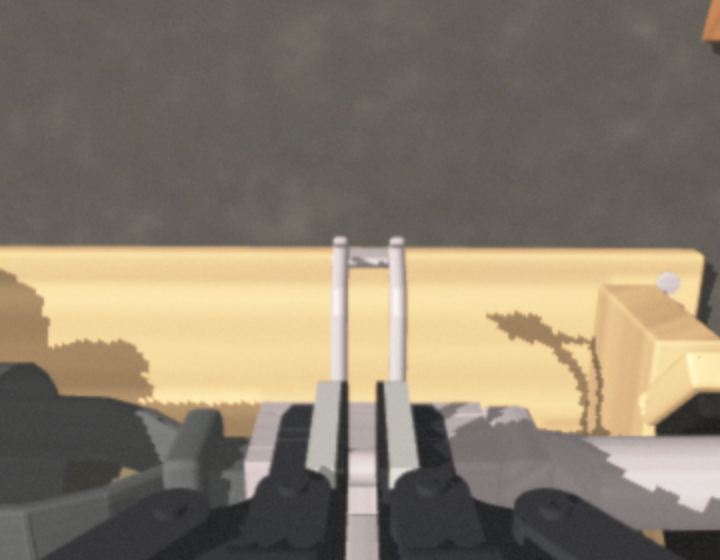

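The view shows the pads at (332,400) and (394,400), with the wires at 340 and 398. The wires are about 1.8 mm to the +y side, so I trim and push down.

>>> step_arm([
  [6,0,1.7,0,0],
  [6,0,0,6,0],
  [6,0,0,6,0],
  [6,0,0,6,0],
  [6,0,0,4,0],
  [6,0,0,4,0],
  [6,0,0,0,0],
])

```text
time_s: 19.08
tcp_pos: [564.4, -68.8, 119.5]
ee_rot: [[-0.984, -0.181, -0.0], [-0.181, 0.984, 0.0], [0.0, 0.0, -1.0]]
force: [-0.4, 0.5, -0.4]
gripper_width: 0.066
grip_force: 0.0
```

>>> step_arm([
  [6,0,0,4,0],
  [6,0,0,4,0],
  [6,0,0,4,0],
  [6,0,0,0,0],
])

```text
time_s: 19.58
tcp_pos: [564.2, -68.8, 107.4]
ee_rot: [[-0.984, -0.181, -0.001], [-0.181, 0.984, -0.0], [0.001, 0.0, -1.0]]
force: [-0.5, 0.1, 0.1]
gripper_width: 0.064
grip_force: 0.0
```

>>> step_arm([
  [6,0,0,4,0],
  [6,0,0,4,0],
  [6,0,0,4,0],
  [6,0,0,0,0],
])

```text
time_s: 20.08
tcp_pos: [564.3, -68.8, 95.4]
ee_rot: [[-0.984, -0.181, -0.001], [-0.181, 0.984, -0.0], [0.001, 0.0, -1.0]]
force: [-1.3, -0.2, -0.2]
gripper_width: 0.068
grip_force: 0.0
```

```bash
python3 - <<'E'
from h import *
s=read_state();print(s['tcp_pos'],s['force'],s['gripper_width'])
w=snap('wrist');a=snap('scene')
o=np.zeros((600,600,3),np.uint8);o[:280,:]=cv2.resize(w['color'][150:318,140:500],(600,280));o[280:,:480]=cv2.resize(a['color'][180:260,290:410],(480,320),interpolation=cv2.INTER_CUBIC)
cv2.imwrite('pics/n.png',o)
E
```

```text
[564.26364491 -68.7706743   95.35147661] [-1.32636359 -0.16661479 -0.23810282] 0.06804892683559033
```

View pics/n.png

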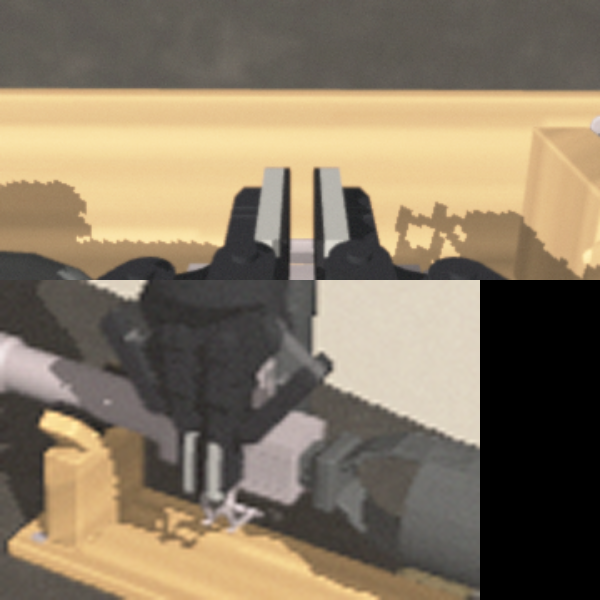

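The scene crop shows the bow hanging below the fingertips at (230,510), so it swung as meant. Now I go in along −tool x by feel.

>>> step_arm([
  [6,0,0,3,0],
  [6,-2,0,0,0],
  [6,-2,0,0,0],
  [6,0,0,0,0],
])

```text
time_s: 20.68
tcp_pos: [568.6, -68.0, 92.8]
ee_rot: [[-0.984, -0.181, 0.0], [-0.181, 0.984, 0.0], [-0.0, 0.0, -1.0]]
force: [-1.3, -0.1, 0.8]
gripper_width: 0.068
grip_force: 0.1
```

>>> step_arm([
  [6,-1,0,0,0],
  [6,-1,0,0,0],
  [6,0,0,0,0],
])

```text
time_s: 21.05
tcp_pos: [569.7, -67.9, 92.4]
ee_rot: [[-0.984, -0.18, -0.002], [-0.18, 0.984, 0.0], [0.002, 0.0, -1.0]]
force: [-4.9, -0.7, 0.3]
gripper_width: 0.069
grip_force: 2.6
```

>>> step_arm([
  [6,-1,0,0,0],
  [6,0,0,0,0],
])

```text
time_s: 21.3
tcp_pos: [569.9, -67.9, 92.1]
ee_rot: [[-0.984, -0.18, -0.003], [-0.18, 0.984, -0.0], [0.003, 0.001, -1.0]]
force: [-7.7, -1.1, 1.3]
gripper_width: 0.073
grip_force: 3.9
```

>>> step_arm([
  [6,-1,0,0,0],
  [6,0,0,0,0],
])

```text
time_s: 21.55
tcp_pos: [570.2, -67.8, 91.9]
ee_rot: [[-0.984, -0.18, -0.005], [-0.18, 0.984, -0.0], [0.005, 0.001, -1.0]]
force: [-10.5, -0.7, 0.5]
gripper_width: 0.071
grip_force: 5.2
```

>>> step_arm([
  [6,-1,0,0,0],
  [6,0,0,0,0],
])

```text
time_s: 21.8
tcp_pos: [570.4, -67.8, 91.6]
ee_rot: [[-0.984, -0.18, -0.006], [-0.18, 0.984, -0.0], [0.006, 0.001, -1.0]]
force: [-12.4, -1.7, 2.0]
gripper_width: 0.068
grip_force: 6.6
```

>>> step_arm([
  [6,-1,0,0,0],
  [6,0,0,0,0],
])

```text
time_s: 22.05
tcp_pos: [575.0, -66.8, 93.0]
ee_rot: [[-0.984, -0.181, 0.002], [-0.181, 0.984, 0.0], [-0.002, -0.0, -1.0]]
force: [-0.3, -0.9, 0.4]
gripper_width: 0.071
grip_force: 0.3
```

It snapped at about 13 N, and the face now sits at −25 mm, which is the closed position. I seat it lightly, then back off.

>>> step_arm([
  [6,-0.7,0,0,0],
  [6,0,0,0,0],
  [6,0,0,0,0],
])

```text
time_s: 22.42
tcp_pos: [575.3, -66.8, 92.9]
ee_rot: [[-0.984, -0.181, 0.001], [-0.181, 0.984, 0.0], [-0.001, 0.0, -1.0]]
force: [-0.2, -0.6, 0.1]
gripper_width: 0.069
grip_force: 0.3
```

>>> step_arm([
  [6,-0.7,0,0,0],
  [6,0,0,0,0],
])

```text
time_s: 22.68
tcp_pos: [575.4, -66.8, 92.7]
ee_rot: [[-0.984, -0.181, -0.001], [-0.181, 0.984, 0.0], [0.001, 0.0, -1.0]]
force: [-3.2, -1.1, 0.5]
gripper_width: 0.068
grip_force: 1.7
```

>>> step_arm([
  [6,-0.7,0,0,0],
  [6,0,0,0,0],
])

```text
time_s: 22.92
tcp_pos: [575.5, -66.8, 92.4]
ee_rot: [[-0.984, -0.18, -0.002], [-0.18, 0.984, 0.0], [0.002, 0.0, -1.0]]
force: [-6.8, -2.2, 1.5]
gripper_width: 0.064
grip_force: 3.2
```

It's against a firm stop, so the bow is closed. I back off, rise and verify numerically.

>>> step_arm([
  [6,4,0,0,0],
  [6,20,0,0,0],
  [6,30,0,0,0],
  [6,30,0,-20,0],
  [6,30,0,-50,0],
  [6,0,0,-50,0],
  [6,0,0,-20,0],
  [6,0,0,0,0],
  [6,0,0,0,0],
])

```text
time_s: 24.05
tcp_pos: [464.0, -87.0, 231.8]
ee_rot: [[-0.984, -0.181, -0.001], [-0.181, 0.984, 0.0], [0.001, 0.0, -1.0]]
force: [-0.8, 0.8, -1.0]
gripper_width: 0.071
grip_force: 0.0
```

```bash
python3 - <<'E'
from h import *
s=read_state();print(s['tcp_pos'],s['force'])
P=np.array([610.5,-61.8]);ex=np.array([.984,.18]);ey=np.array([-.18,.984])
for n in('top','scene'):
    C=cloud(snap(n));L=np.stack([(C[...,:2]-P)@ex,(C[...,:2]-P)@ey],-1)
    def z(x0,x1,y0,y1,z0,z1):
        m=(L[...,0]>x0)&(L[...,0]<x1)&(L[...,1]>y0)&(L[...,1]<y1)&(C[...,2]>z0)&(C[...,2]<z1);return int(m.sum()),np.r_[np.median(L[m],0),np.median(C[m][:,2])].round(1) if m.any() else 0
    print(n,'socket',z(-15,15,15,40,100,130),'head',z(-23,-11,-6,6,118,140),'tab',z(-12,12,-9,9,145,175))
    print(' bow wires low',z(-90,-19.5,-11,11,80,112),' bow out',z(-90,-32,-14,14,40,140),'under',z(-35,12,-12,12,50,80))
E
```

```text
[464.01631436 -87.0452414  231.83720555] [-0.81027984  0.80467489 -0.98719244]
top socket (93, array([  0. ,  27.4, 118.2])) head (8, array([-14.2,  -1.4, 125.9])) tab (39, array([  0. ,   0.7, 155.2]))
 bow wires low (1, array([-21.7,   9.7,  83.8]))  bow out (0, 0) under (1, array([-18.3,   9. ,  79.9]))
scene socket (63, array([ -0.9,  27.7, 117.7])) head (21, array([-2.060e+01,  1.000e-01,  1.265e+02])) tab (51, array([ -6.7,  -1.2, 152.9]))
 bow wires low (57, array([-24.1,  -4.3,  96.4]))  bow out (0, 0) under (30, array([-13.7,   3.5,  68.9]))
```

The head is home (7.7 mm bar above the socket in the top view). The wires hang at x ≈ −24 mm and the far end is under the socket, so I hand it in.

```bash
python3 -c "
from rig import job
print(job.sign_off())"
```

```text
the job is handed in; nothing more can be done
None
```

I handed the job in: the pin's head is home on the socket and the bow is swung closed after a snap at about 13 N. The depth readings agree, though the keeper itself was felt rather than seen, and the sign-off call returned no verdict.

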